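# Pop the spring lid of a battery box and push it fully open

## Task

Open the battery box so that its cells can be changed: press down the steel release tab at its front so that the lid springs up, then gently push the raised lid right over, past upright, until it lies back by itself against its stop. Use fingertips only: do not pinch the lid, do not lift or shove the box, leave the cells in it and leave the things beside it alone, and finish with the hand clear.

Things in the scene. Friction and masses are not known exactly. Their poses are not given: they have to be found in the camera images.
- battery_box: Grey plastic battery box standing loose on the bench on rubber feet, about 1.0 to 1.4 kg, 104 mm (x) by 130 mm (y), rim 48 mm high. Origin: centre of its underside. Its +x axis points from the release tab at the front to the lid's hinge at the back, z up; the front is always roughly towards the robot. Inside lie two AA cells, their tops 35 mm above the bench.
- lid (a joint): Angle (rad) of the lid, a flat grey plate 98 mm long, 128 mm wide, 5 mm thick, hinged along the box's back rim: 0 shut (its top 55.5 mm above the bench), about 0.4 when it has sprung up and rests on its lifter, 1.57 upright, 1.95 lying back against its stop. Below upright it falls back onto the lifter; beyond about 1.6 it falls open and stays. Pushing it takes about 1 N.
- lid_hinge (a point): Middle of the lid's hinge line, 52 mm behind the box's origin and 50 mm above the bench; the hinge runs along the box's y axis.
- lid_edge (a point): Middle of the lid's free front edge, half-way through its thickness; 104 mm from the hinge line. Shut, it is 53 mm above the bench; sprung up, about 93 mm, leaving a gap under it that a fingertip can enter from the front.
- tab (a joint): Angle (rad) of the release tab, a steel rocker: 0 at rest, 0.35 fully pressed; it springs back when released. The lid is let go at about 0.17 to 0.2. Pressed at its press point it takes about 1 N to start and 4 N at the bottom (12 mm down).
- tab_press (a point): Press point: on top of the tab's thumb plate, 92 mm in front of the box's origin, on the box's centre line, 40 mm above the bench at rest. The plate is 36 mm wide (along y), 4 mm thick, and reaches from 66 to 104 mm in front of the origin. An upright hook, 18 mm wide, rises from its back end (64 mm in front of the origin) to 60.5 mm above the bench and holds the lid's edge. Press downwards.
- cell0_mid (a point): Centre of an AA cell (50 x 14 mm) lying in the box on the box's +y side; must stay in its cradle.
- cell1_mid (a point): Centre of the AA cell lying in the box on its -y side; must stay in its cradle.
- flux_tin: Round tin with a dark red lid, 44 mm across, 20 mm high, standing beside the box. Origin: centre of its underside. Not to be moved.
- capacitor: Dark upright cylinder, 22 mm across, 26 mm high, standing beside the box. Origin: centre of its underside. Not to be moved.
- spare_cell: Spare AA cell, 50 x 15 mm, lying on the bench beside the box. Origin: centre of its underside. Not to be moved.

How it is judged (in metres and radians):
On the way, in this order (a step that is already met when the one before it is completed fails the run):
1. the release tab is pressed (value of joint tab above 0.1 rad).
2. the lid has sprung up onto its lifter (value of joint lid between 0.3 and 1 rad), for 0.1 s.
3. the lid is pushed right over (value of joint lid above 1.75 rad), for 0.2 s.
At the end, for the whole second after the job is handed in: The lid lies back at more than 1.75 rad (stop at 1.95), the tab has sprung back (under 0.06 rad), the box stands level on the bench within 30 mm of where it was, and both cells still lie in their cradles (value of joint lid above 1.75 rad and value of joint tab below 0.06 rad and height (world z) of battery_box below 0.008 m and angle between battery_box's own z axis and vertical below 0.05 rad and distance of battery_box from where it was at the start of the episode below 0.03 m and z of each of cell0_mid, cell1_mid in the frame of battery_box below 0.035 m and y of cell0_mid in the frame of battery_box above 0.022 m and y of cell1_mid in the frame of battery_box below -0.022 m); the robot touches nothing.
It fails at once if the box is lifted or tipped (its origin rises more than 12 mm, or it tilts more than 0.15 rad) (height (world z) of battery_box above 0.012 m or angle between battery_box's own z axis and vertical above 0.15 rad).
It fails at once if the box is shoved more than 30 mm (distance of battery_box from where it was at the start of the episode above 0.03 m).
It fails at once if the lid is pinched or forced with more than 25 N (contact force between the fingers and lid above 25 N).
It fails at once if a cell is taken out of the box (z of any of cell0_mid, cell1_mid in the frame of battery_box above 0.045 m).
It fails at once if a thing beside the box is moved more than 20 mm (distance of any of flux_tin, capacitor, spare_cell from where it was at the start of the episode above 0.02 m).
It also fails if it takes over 38 s, if anything falls off the work surface, if the arm or the gripper's body presses on something with over 40 N, if the wrist force passes 120 N, or if a joint passes its speed limit or range.

## Robot

A 7-joint arm with a two-finger parallel gripper is mounted at the origin on a cart in front of the work surface, level with it; the furniture and walls round the work are solid. World frame = base frame: x ahead of the robot, y to its left, z up, the work surface at z = 0. Lengths are in mm, angles in rad, forces in N, time in s.
With the tool pointing down it reaches from about 400 to 875 mm from the base axis. Payload 4.4 kg.
Tool frame: the origin (TCP) lies midway between the tips of the shut fingers; the grasp point (between the pads) lies 19 mm behind it (ctrl.pinch_z is the distance from the TCP to the grasp point, in mm); z points along the fingers, y is the line along which they close (so a half turn about z gives the same grasp; the last joint's range is limited). The gripper opens to 85 mm and grips with 20 to 120 N. Pads are 22 mm wide; open, the fingers measure 114 mm over their backs; the gripper's body (76 mm by 85 mm) begins 54 mm behind the grasp point. The pads swing forward as they close: fully open they stand 13 mm farther back than shut.
Start: joints at [1.091, 0.628, 0.038, 1.517, -0.027, 0.996, -0.02], TCP at [261.388, -595.142, 209.013] pointing down, gripper open.
Joint ranges: [-3.06, 3.06], [-0.37, 2.12], [-1.25, 1.32], [0.18, 2.47], [-1.1, 4.24], [0.23, 1.98], [-2.94, 2.94]. Speed limits (rad/s): [2.57, 2.57, 3.14, 3.14, 3.14, 3.14, 3.14].

## Interface

Orientations are given as [roll, pitch, yaw] about the fixed x, y, z axes, in that order (R = Rz(yaw) Ry(pitch) Rx(roll)).
In Python, from cell import read_state, cams, order, ctrl gives the robot as it stands.
- The arm moves only by the tool move_arm, never from a script. Its argument "targets" is text: rows parted by semicolons, each of 7 numbers parted by spaces: the gripper's target within -1 to 1 (fully open at 1, half-way at 0, shut at -1), then the shift along the tool's x, y, z in cm, then the turn, a rotation vector about the tool's x, y, z in degrees. A call has 1 to 5 rows; each row shifts and turns the commanded pose from where the row before left it, along the tool's axes as they then stand; what a row does not reach is not made up. A row lasts 1/12 s, in which the tool goes at most 41.7 mm and 7.16 degrees, less where a joint would pass 70% of its speed; a pose out of reach is approached as far as the arm can. A call with a gripper value outside its range is refused whole. The fingers move at their own pace and stop on an object; the grip force is fixed at half the most. Time passes only in rows, so rows that do not move let the fingers close. It gives the time, the measured TCP pose, the force, the opening and the grip force at its end, in the units of the state.
- read_state(): the state, without advancing time (a new reading comes with each control period).
- cams.get_image(name): name is "scene" or "top" or "wrist"; returns a dict with "color" (420x560x3 uint8, red, green, blue), "fovy" (degrees; the focal length in pixels is half the picture's height over the tangent of half this angle, whatever the lens; pixels are square), "cx", "cy" (the principal point, pixels), "rvec" (rotation vector, rad) and "tvec" (3), from world to camera coordinates, as OpenCV has them. Camera axes: x right, y down, z forward; pixel columns grow to the right and rows downward; lengths in mm; the calibration is good to about 2 mm. A picture is of the moment at which its call begins. There is no depth.
- order.finish_job(): hands the job in; it is judged then, once.
The state is a dict: "clock": time; "qpos": joint angles; "qd": joint speeds; "tau": joint torques, N m; "eef_pos": TCP position; "tool_rot": TCP orientation; "force": force on the tool from outside, world axes, zero at the start; "torque": the same for the moment, N m; "width": finger opening in mm; "gripper_force": force on a finger pad.
Only numpy, scipy, OpenCV 4.12 (cv2) and the standard library are available. Lean on these libraries where they do the work, as an engineer would, in place of code of your own. Each camera call takes 0.05 s, during which the arm holds its last target. There are 200 camera calls.

## Working session

There is one attempt and no reset: what is moved stays moved. The work goes in short steps, Python scripts to look and compute and a tool call to move; the robot and the scene stay as the last step left them, time stands still between calls to the robot, and variables do not carry over. Pictures are saved under pics/ and viewed, at most 10 in all, crops included, and the job is handed in when it is done.

Besides the shell and the picture viewer there is one more tool, called after "Emit:" in YAML: its name, and indented under it one key for each argument. move_arm: Moves the arm, as the interface text tells. Its arguments: {"type":"object","properties":{"targets":{"type":"string"}},"required":["targets"]}

```bash
mkdir -p pics; cat > h.py <<'E'
import numpy as np, cv2
from cell import read_state, cams, order, ctrl
def K(im):
    f=im['color'].shape[0]/2/np.tan(np.radians(im['fovy'])/2)
    return np.array([[f,0,im['cx']],[0,f,im['cy']],[0,0,1.]])
def ray(im,px):
    R=cv2.Rodrigues(np.array(im['rvec'],float))[0]; t=np.array(im['tvec'],float)
    d=R.T@np.linalg.inv(K(im))@np.array([px[0],px[1],1.]); return -R.T@t,d/np.linalg.norm(d)
def onz(im,px,z):
    c,d=ray(im,px); return c+d*(z-c[2])/d[2]
def proj(im,P):
    return cv2.projectPoints(np.array(P,float).reshape(-1,3),np.array(im['rvec'],float),np.array(im['tvec'],float),K(im),None)[0].reshape(-1,2)
def cross(a,pa,b,pb):
    c1,d1=ray(a,pa);c2,d2=ray(b,pb)
    s=np.linalg.lstsq(np.c_[d1,-d2],c2-c1,rcond=None)[0]
    return (c1+s[0]*d1+c2+s[1]*d2)/2, np.linalg.norm(c1+s[0]*d1-c2-s[1]*d2)
def save(im,n): cv2.imwrite('pics/'+n,im['color'][:,:,::-1])
E
python3 - <<'E'
from h import *
for n in('scene','top'):
    im=cams.get_image(n); save(im,n+'0.png'); print(n,ray(im,(280,210)),im['fovy'])
s=read_state();print(s['eef_pos'],s['tool_rot'],s['force'],s['width'])
E
```

```text
scene (array([ -42.9376125 , -438.25761446,  455.94810351]), array([ 0.70224034,  0.55062245, -0.45130192])) 51.24539929010299
top (array([436.33883608,  54.40068357, 907.02208301]), array([ 0.17283315, -0.00183527, -0.98494941])) 51.783119485428585
[ 261.13112696 -594.59318339  208.17031127] [-3.13987346e+00  2.62254981e-05  4.13821829e-01] [ 0.04624395 -1.05943955 -1.56388013] 85.31343444409916
```

View pics/scene0.png

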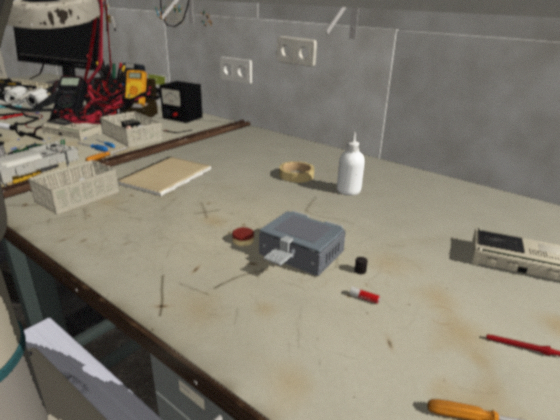

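View pics/top0.png

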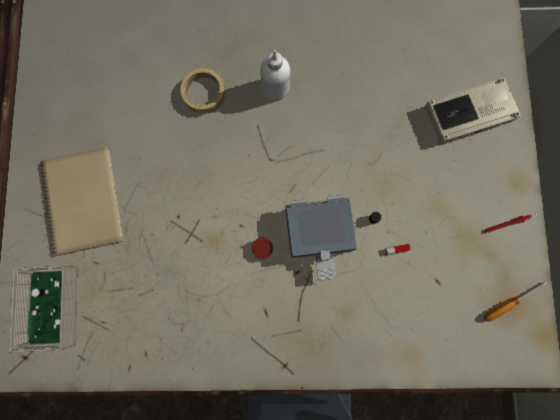

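The box shows in top at about (321,227) with its tab at (326,268). The tin is at (262,248), the capacitor at (375,217) and the spare cell at (397,249). Next I'll segment and enlarge.

```bash
python3 - <<'E'
from h import *
t=cams.get_image('top'); s=cams.get_image('scene')
a=t['color'][180:300,240:420]; b=s['color'][195:315,220:400]
A=cv2.resize(a,None,fx=4,fy=4,interpolation=cv2.INTER_CUBIC);B=cv2.resize(b,None,fx=4,fy=4,interpolation=cv2.INTER_CUBIC)
cv2.imwrite('pics/cropt.png',A[:,:,::-1]);cv2.imwrite('pics/crops.png',B[:,:,::-1])
c=t['color'].astype(int); m=((c[:,:,2]-c[:,:,0]>4)&(c.sum(2)>150)).astype(np.uint8)
m[:180]=0;m[300:]=0;m[:,:240]=0;m[:,420:]=0
m=cv2.morphologyEx(m,cv2.MORPH_OPEN,np.ones((5,5)))
cs=max(cv2.findContours(m,0,1)[0],key=cv2.contourArea)
r=cv2.minAreaRect(cs);print(r);q=cv2.boxPoints(r);print(q)
print([onz(t,p,55.5).round(1) for p in q], onz(t,r[0],55.5))
print('tab',onz(t,(326,268),40))
E
```

```text
((320.6675720214844, 226.34100341796875), (52.29878616333008, 65.05007934570312), 83.36748504638672)
[[285.33994 204.12329]
 [349.95468 196.60995]
 [355.9952  248.55872]
 [291.38046 256.07205]]
[array([597.5,  41.9,  55.5]), array([610.8, -87.6,  55.5]), array([506.7, -95.1,  55.5]), array([493.6,  31.9,  55.5])] [551.65005612 -27.27730511  55.5       ]
tab [470.13892983 -36.80866393  40.        ]
```

View pics/cropt.png

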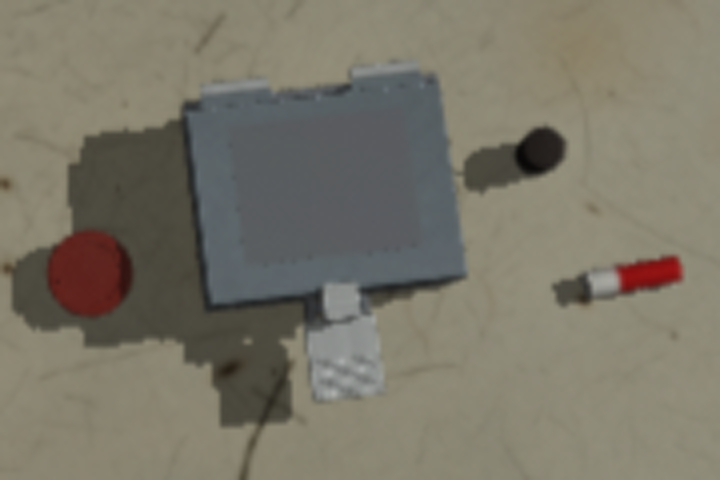

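View pics/crops.png

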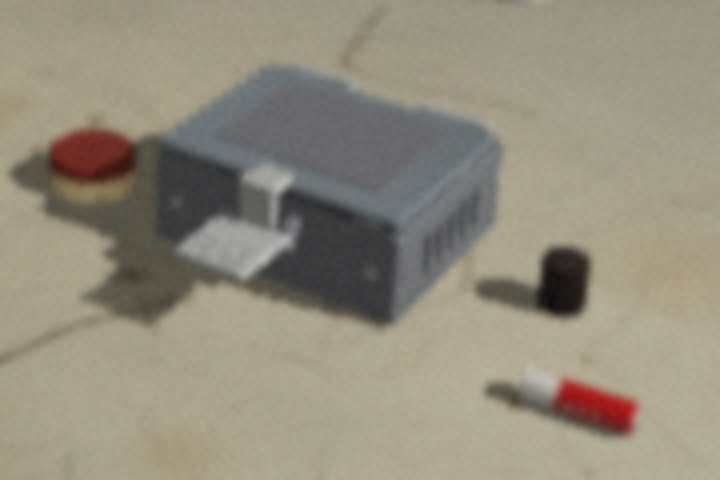

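The crops show the lid's front corners at top crop (208,308) and (467,275), and scene crop (160,140) and (393,222). The tab plate's front corners are at top crop (314,400) and (383,393), and scene crop (177,250) and (240,278).

```bash
python3 - <<'E'
from h import *
t=cams.get_image('top'); s=cams.get_image('scene')
f=lambda p,o:(p[0]/4-.375+o[0],p[1]/4-.375+o[1])
for n,a,b in(('lidFL',(208,303),(160,138)),('lidFR',(466,272),(393,222)),('tabFL',(314,400),(177,250)),('tabFR',(383,393),(240,278)),('hook',(341,284),(265,165))):
    P,e=cross(t,f(a,(240,180)),s,f(b,(220,195)));print(n,P.round(1),e.round(1))
T=[onz(t,f(p,(240,180)),41)for p in((314,400),(383,393))];print(T)
y=np.radians(-90+83.37) ; 
for nm,p,z in(('tin',(90,273),20),('cap',(541,150),26),('cellL',(583,285),8),('cellR',(683,268),8)):print(nm,onz(t,f(p,(240,180)),z).round(1))
E
```

```text
lidFL [495.3  31.1  54. ] 0.5
lidFR [507.5 -94.4  54.3] 3.3
tabFL [447.6 -20.8  37.5] 0.2
tabFR [450.2 -54.7  36.7] 1.0
hook [500.8 -31.   61.4] 6.5
[array([447.49175381, -20.43947732,  41.        ]), array([450.49019376, -54.56276563,  41.        ])]
tin [513.6  90.6  20. ]
cap [ 573.1 -141.8   26. ]
cellL [ 505.  -163.8    8. ]
cellR [ 513.1 -215.8    8. ]
```

Emit:
move_arm:
  targets: "-1 2.5 -2.9 0 0 0 0; -1 2.5 -2.9 0 0 0 0; -1 2.5 -2.9 0 0 0 0; -1 2.5 -2.9 0 0 0 0; -1 2.5 -2.9 0 0 0 0"

```text
clock: 0.72
eef_pos: [317.8, -410.4, 209.0]
tool_rot: [3.141, -0.0, 0.413]
force: [0.4, -0.1, -0.0]
width: 25.5
gripper_force: 0.0
```

Emit:
move_arm:
  targets: "-1 2.5 -2.9 0 0 0 0; -1 2.5 -2.9 0 0 0 0; -1 2.5 -2.9 0 0 0 0; -1 2.5 -2.9 0 0 0 0; -1 2.5 -2.9 0 0 0 0"

```text
clock: 1.13
eef_pos: [374.0, -227.4, 209.3]
tool_rot: [3.141, -0.0, 0.413]
force: [1.0, 0.5, -0.0]
width: -0.2
gripper_force: 0.0
```

Emit:
move_arm:
  targets: "-1 2.5 -2.9 0 0 0 0; -1 2.5 -2.9 0 0 0 0; -1 2.5 -2.9 0 0 0 0; -1 2.5 -2.9 0 0 0 0; -1 2.5 -2.9 0 0 0 0"

```text
clock: 1.55
eef_pos: [430.2, -44.3, 209.3]
tool_rot: [3.141, -0.001, 0.414]
force: [0.5, -0.6, 0.5]
width: 0.1
gripper_force: 0.0
```

Emit:
move_arm:
  targets: "-1 0 0 0 0 0 6; -1 0 0 0 0 0 6; -1 0 0 0 0 0 6; -1 0 0 0 0 0 0; -1 0 0 0 0 0 0"

```text
clock: 1.97
eef_pos: [429.9, -46.0, 209.1]
tool_rot: [3.141, -0.0, 0.103]
force: [-0.5, -0.6, -0.2]
width: 0.4
gripper_force: 0.0
```

Tilt forward 30° (about tool +y).

Emit:
move_arm:
  targets: "-1 0 0 0 0 6 0; -1 0 0 0 0 6 0; -1 0 0 0 0 6 0; -1 0 0 0 0 6 0; -1 0 0 0 0 6 0"

```text
clock: 2.38
eef_pos: [420.6, -39.4, 206.0]
tool_rot: [-3.114, -0.332, 0.1]
force: [0.2, 1.0, -0.2]
width: 0.2
gripper_force: 0.0
```

```bash
python3 - <<'E'
from h import *
s=read_state();print(s['eef_pos'],s['tool_rot'],s['qpos'],s['force'])
w=cams.get_image('wrist');save(w,'w1.png')
E
```

```text
[420.60264331 -39.41933585 205.96891717] [-3.11442931 -0.33217568  0.10029444] [ 1.29350759e-03  1.95789903e-01  1.30491244e-01  2.40540095e+00
 -5.16269438e-01  2.55024138e-01 -8.58522846e-01] [ 0.17380316  0.95296162 -0.21937946]
```

View pics/w1.png

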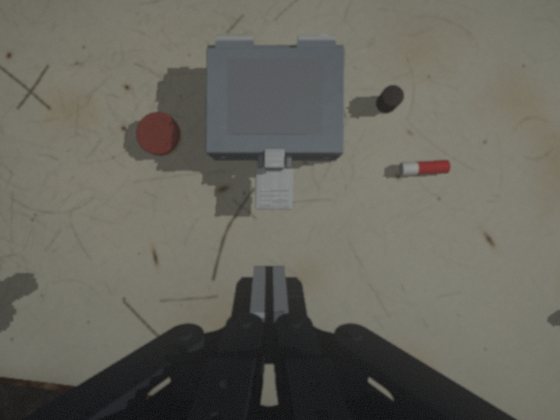

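The wrist view shows the tab plate's front corners at (257,210) and (293,210), with the fingertips at (268,267). Arm tilt has saturated near 19°, which is enough.

```bash
cat >> h.py <<'E'
from scipy.spatial.transform import Rotation as Ro
def Rt(): return Ro.from_euler('xyz',read_state()['tool_rot'])
def shift(P): return (Rt().inv().apply(np.array(P)-read_state()['eef_pos'])/10).round(2)
def go(P): return shift(P)
O=np.array([552.5,-27,0]); X=np.array([.9952,.098,0]); Y=np.array([-.098,.9952,0])
def box(x,y,z): return O+x*X+y*Y+[0,0,z]
E
python3 - <<'E'
from h import *
w=cams.get_image('wrist')
for p,z in(((257,210),40),((293,210),40),((208,155),55.5),((343,155),55.5)):
    print(onz(w,p,z).round(1))
R=Rt();print(R.as_matrix().round(3))
print(shift(box(-85,0,62)), box(-85,0,62))
# turn to yaw .098, pitch -.33, roll pi
print((R.inv()*Ro.from_euler('xyz',[np.pi,-.332,.098])).as_rotvec(degrees=True))
E
```

```text
[443.8 -20.4  40. ]
[447.7 -55.1  40. ]
[489.9  29.8  55.5]
[503.2 -94.6  55.5]
[[ 0.941  0.109  0.321]
 [ 0.095 -0.994  0.059]
 [ 0.325 -0.025 -0.945]]
[-0.29  0.55 15.13] [467.908 -35.33   62.   ]
[-1.5814078   0.02964067  0.13500258]
```

Emit:
move_arm:
  targets: "-1 0 0.1 3 -1.6 0 0; -1 0 0.1 3 0 0 0; -1 0 0.1 3 0 0 0; -1 0 0.1 3 0 0 0; -1 0 0 3 0 0 0"

```text
clock: 2.9
eef_pos: [465.0, -30.4, 134.1]
tool_rot: [-3.09, -0.279, 0.105]
force: [0.1, -0.6, 0.3]
width: -0.1
gripper_force: 0.0
```

```bash
sed -i 's/552.5,-27,0/551,-27,0/' h.py; python3 - <<'E'
from h import *
s=read_state();print(s['eef_pos'],s['tool_rot'],s['qpos'][[3,5]],s['force'])
print(shift(box(-86,0,50)),shift(box(-86,0,35)),s['torque'])
E
```

```text
[465.01298656 -30.39215666 134.0868595 ] [-3.09038079 -0.27916111  0.10536175] [2.34757681 0.23335017] [ 0.1056788  -0.56412706  0.322933  ]
[-2.33  0.92  8.04] [-2.74  0.99  9.48] [-0.09050971  0.26451494  0.0455017 ]
```

Emit:
move_arm:
  targets: "-1 0 0 0 -3 -5 0; -1 0 0 1 0 -3 0; -1 -0.3 0.4 2 0 0 0; -1 -0.3 0.3 2 0 0 0; -1 0 0 0 0 0 0"

```text
clock: 3.32
eef_pos: [469.1, -33.1, 80.2]
tool_rot: [-3.111, -0.176, 0.108]
force: [-0.2, -0.7, -0.3]
width: -0.0
gripper_force: 0.0
```

```bash
python3 - <<'E'
from h import *
s=read_state();print(s['eef_pos'],s['tool_rot'],s['qpos'][[3,5]],s['force'])
print(shift(box(-89,0,50)),shift(box(-89,0,35)))
E
```

```text
[469.05053818 -33.14994913  80.15980513] [-3.11118626 -0.17570661  0.10759641] [2.29049795 0.24987726] [-0.17567483 -0.6615065  -0.33472689]
[-1.2   0.27  2.84] [-1.46  0.32  4.32]
```

Emit:
move_arm:
  targets: "-1 -0.6 0.1 1 0 0 0; -1 -0.6 0.1 1 0 0 0; -1 0 0.1 0.7 0 0 0; -1 0 0 0 0 0 0"

```text
clock: 3.65
eef_pos: [470.2, -39.0, 64.8]
tool_rot: [-3.109, -0.163, 0.106]
force: [1.0, -0.5, -0.2]
width: 0.0
gripper_force: 0.0
```

Emit:
move_arm:
  targets: "-1 -0.1 0 0.4 0 0 0; -1 -0.1 0 0.4 0 0 0; -1 0 0 0 0 0 0"

```text
clock: 3.9
eef_pos: [470.9, -38.9, 60.0]
tool_rot: [-3.108, -0.157, 0.106]
force: [0.5, -0.7, 0.1]
width: 0.3
gripper_force: 0.0
```

Emit:
move_arm:
  targets: "-1 0 0 0 -1.5 -6 0; -1 -0.5 -0.2 0 0 0 0; -1 -0.5 -0.1 0 0 0 0; -1 0 0 0 0 0 0"

```text
clock: 4.23
eef_pos: [459.5, -33.8, 56.3]
tool_rot: [-3.115, -0.093, 0.11]
force: [-0.9, 0.0, -0.4]
width: -0.2
gripper_force: 0.0
```

```bash
python3 - <<'E'
from h import *
s=read_state();print(s['eef_pos'],s['tool_rot'],s['qpos'][[3,5]],s['force'])
print(shift(box(-90,0,50)),shift(box(-90,0,35)))
E
```

```text
[459.49670039 -33.77295013  56.32224661] [-3.11467796 -0.09255059  0.10964994] [2.25315801 0.33720503] [-0.85036784  0.02107978 -0.44312507]
[0.11 0.24 0.64] [-0.03  0.28  2.13]
```

Emit:
move_arm:
  targets: "-1 0.2 0.2 0.5 0 0 0; -1 0 0 0.5 0 0 0; -1 0 0 0.3 0 0 0; -1 0 0 0 0 0 0"

```text
clock: 4.57
eef_pos: [464.7, -36.9, 43.2]
tool_rot: [-3.115, -0.093, 0.106]
force: [-0.2, 0.3, -0.6]
width: 0.1
gripper_force: 0.0
```

Emit:
move_arm:
  targets: "-1 0 0 0.3 0 0 0; -1 0 0 0.3 0 0 0; -1 0 0 0 0 0 0"

```text
clock: 4.82
eef_pos: [465.4, -36.3, 37.4]
tool_rot: [-3.116, -0.093, 0.107]
force: [0.1, 0.1, 0.2]
width: 0.0
gripper_force: 0.0
```

Emit:
move_arm:
  targets: "-1 -0.1 0 0.3 0 0 0; -1 -0.1 0 0.3 0 0 0; -1 0 0 0 0 0 0"

```text
clock: 5.07
eef_pos: [463.6, -36.1, 31.2]
tool_rot: [-3.116, -0.093, 0.108]
force: [-0.2, 0.4, 0.6]
width: -0.1
gripper_force: 0.0
```

```bash
python3 - <<'E'
from h import *
s=read_state();print(s['eef_pos'],s['force'])
a=[cv2.resize(cams.get_image(n)['color'][y:y+140,x:x+190],None,fx=4,fy=4)for n,x,y in(('scene',215,180),)]
cv2.imwrite('pics/s2.png',a[0][:,:,::-1])
E
```

```text
[463.63828791 -36.10083962  31.18199099] [-0.23273316  0.38239103  0.59226564]
```

View pics/s2.png

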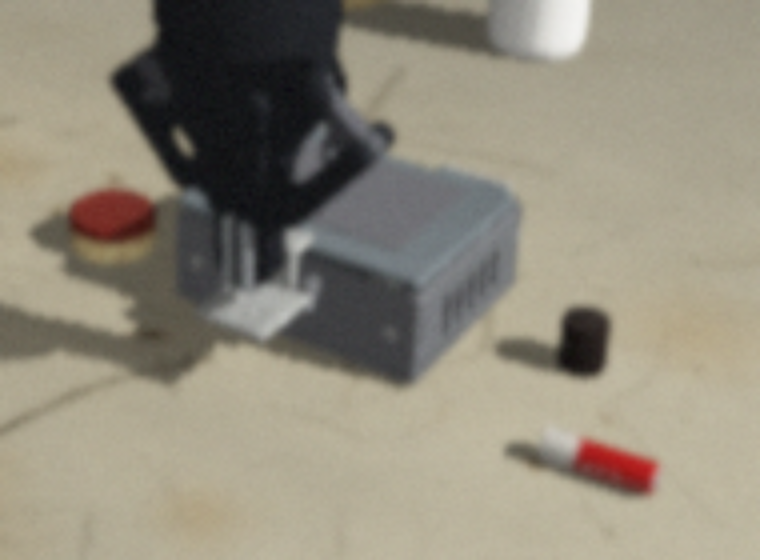

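```bash
python3 - <<'E'
from h import *
s=read_state();R=Rt();im=cams.get_image('scene');w=cams.get_image('wrist');t=cams.get_image('top')
P=[s['eef_pos']+R.apply(v) for v in([0,0,0],[11,0,0],[-11,0,0],[0,11,0],[0,-11,0])]
P+= [box(-92,0,40),box(-104,18,40),box(-104,-18,40),box(-66,18,40)]
print(((proj(im,P)-[215,180])*4).round(), proj(w,P).round(),s['force'])
cv2.imwrite('pics/w2.png',cv2.resize(w['color'][60:310,160:400],None,fx=2.4,fy=2.4)[:,:,::-1])
E
```

```text
[[246. 318.]
 [259. 305.]
 [232. 331.]
 [267. 326.]
 [225. 309.]
 [240. 305.]
 [190. 304.]
 [259. 331.]
 [239. 267.]] [[268. 260.]
 [268. 241.]
 [268. 279.]
 [290. 260.]
 [247. 260.]
 [267. 275.]
 [230. 297.]
 [302. 298.]
 [229. 224.]] [-0.38569456 -0.93083096 -0.35514093]
```

View pics/w2.png

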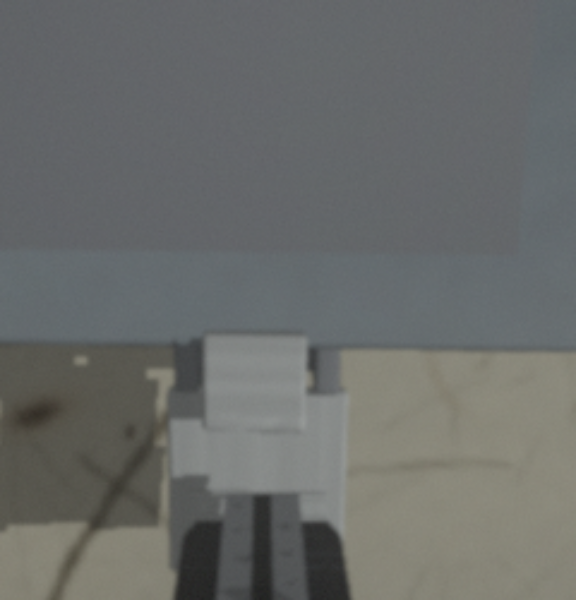

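The wrist view shows the tips centred over the plate. Both views put the real tips above the predicted point, so there is no contact yet. I'll continue down in small steps, watching the force.

Emit:
move_arm:
  targets: "-1 0 0 0.3 0 0 0; -1 0 0 0.2 0 0 0; -1 0 0 0 0 0 0"

```text
clock: 5.52
eef_pos: [464.5, -35.9, 26.4]
tool_rot: [-3.116, -0.093, 0.108]
force: [-0.8, -0.6, -0.0]
width: 0.0
gripper_force: 0.0
```

```bash
cat > chk.py <<'E'
from h import *
import sys
f=[];
for i in range(4):
    im=cams.get_image('scene'); f.append(read_state()['force'])
s=read_state();print(s['clock'],s['eef_pos'].round(1),np.mean(f,0).round(2))
if len(sys.argv)>1: cv2.imwrite('pics/'+sys.argv[1],cv2.resize(im['color'][150:320,195:405],None,fx=3.5,fy=3.5)[:,:,::-1])
E
python3 chk.py
```

```text
5.7167 [464.6 -36.1  26.7] [ 0.23 -0.35  0.29]
```

Emit:
move_arm:
  targets: "-1 0 0 0.3 0 0 0; -1 0 0 0.2 0 0 0; -1 0 0 0 0 0 0"

```text
clock: 5.97
eef_pos: [465.4, -35.9, 21.9]
tool_rot: [-3.116, -0.092, 0.108]
force: [-0.8, 0.8, 0.8]
width: -0.0
gripper_force: 0.0
```

```bash
python3 chk.py s3.png
```

```text
6.1667 [465.4 -36.   22.2] [ 0.31 -0.02 -0.37]
```

View pics/s3.png

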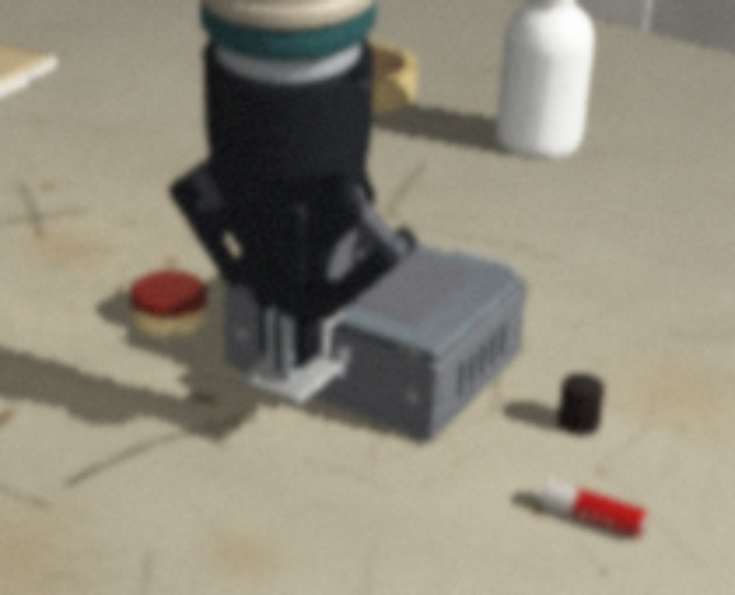

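Emit:
move_arm:
  targets: "-1 -0.6 0 0.1 0 0 0; -1 -0.1 0 0.3 0 0 0; -1 0 0 0 0 0 0"

```text
clock: 6.42
eef_pos: [461.0, -37.1, 20.7]
tool_rot: [-3.115, -0.086, 0.108]
force: [-0.1, 0.4, 1.1]
width: -0.0
gripper_force: 0.0
```

```bash
python3 chk.py
```

```text
6.6167 [461.3 -37.   20.8] [-0.46  0.24  0.09]
```

Emit:
move_arm:
  targets: "-1 0 0 0.3 0 0 0; -1 0 0 0.3 0 0 0; -1 0 0 0 0 0 0"

```text
clock: 6.87
eef_pos: [463.2, -37.0, 16.4]
tool_rot: [-3.114, -0.083, 0.108]
force: [-0.2, -0.6, 0.8]
width: -0.3
gripper_force: 0.5
```

```bash
python3 chk.py
```

```text
7.0667 [463.2 -37.   16.7] [-0.23  0.36  1.1 ]
```

Emit:
move_arm:
  targets: "-1 -0.1 0 0.3 0 0 0; -1 -0.1 0 0.3 0 0 0; -1 0 0 0 0 0 0"

```text
clock: 7.32
eef_pos: [463.1, -37.1, 12.7]
tool_rot: [-3.112, -0.078, 0.108]
force: [-1.8, 1.3, 2.5]
width: 0.1
gripper_force: 1.7
```

```bash
python3 chk.py
```

```text
7.5167 [463.1 -37.1  12.9] [-2.19  1.61  3.17]
```

```bash
python3 chk.py s4.png
```

```text
7.7167 [463.1 -37.1  12.9] [-1.93  0.92  3.64]
```

View pics/s4.png

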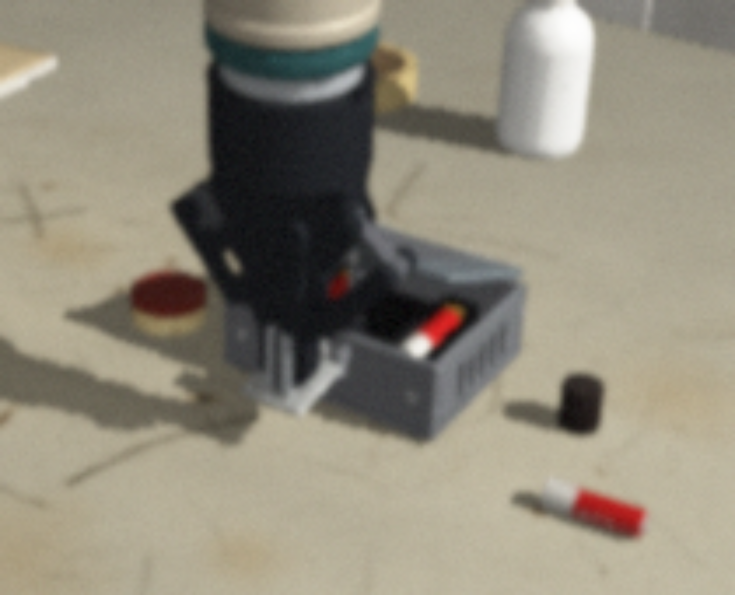

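The lid has sprung up, since the cells are visible. It's probably leaning lightly against the hand. Now back away from it and then rise.

Emit:
move_arm:
  targets: "-1 -1 0 -0.3 0 -1 0; -1 -1 0 -0.5 0 -1 0; -1 -1 0 -0.5 0 -1 0; -1 -1 0 -0.5 0 -1 0; -1 0 0 0 0 0 0"

```text
clock: 8.13
eef_pos: [422.6, -42.9, 29.2]
tool_rot: [-3.115, -0.009, 0.11]
force: [0.7, -0.4, 0.2]
width: 0.1
gripper_force: 0.0
```

```bash
python3 chk.py; python3 -c "
from h import *
print(read_state()['qpos'].round(3),read_state()['tool_rot'])"
```

```text
8.3333 [423.8 -42.4  28.6] [ 0.16 -0.26 -0.5 ]
[-0.203  0.711  0.39   2.277 -0.994  0.336 -0.396] [-3.11348456 -0.00999927  0.11035232]
```

Emit:
move_arm:
  targets: "-1 0 0 -2 -1.5 0 0; -1 0.5 -0.2 -2 0 0 0; -1 2 -0.2 0 0 3 0; -1 2 0 0.2 0 5 0; -1 0 0 0 0 5 0"

```text
clock: 8.75
eef_pos: [476.9, -31.3, 86.5]
tool_rot: [-3.127, -0.201, 0.121]
force: [-0.1, -0.5, -0.0]
width: -0.1
gripper_force: 0.0
```

```bash
cat >> chk.py <<'E'
q=s['eef_pos']-O; tr=s['tool_rot']; e=q-21*Rt().as_matrix()[:,2]
print('rot',tr.round(3),'j',s['qpos'][[3,5]].round(2),'TCPbox',np.array([q@X,q@Y,q[2]]).round(1),'tip',np.array([e@X,e@Y,e[2]]).round(1))
E
python3 chk.py
```

```text
8.95 [478.1 -37.   88.4] [-0.05 -1.01  0.35]
rot [-3.132 -0.204  0.107] j [2.29 0.23] TCPbox [-73.6  -2.8  88.4] tip [-77.8  -3.1 109. ]
```

Emit:
move_arm:
  targets: "-1 0.5 -0.1 1.5 0 0 0; -1 0.4 -0.1 1.4 0 0 0; -1 0 0 0 0 3 0; -1 0 0 0 0 0 0"

```text
clock: 9.28
eef_pos: [504.7, -35.7, 81.8]
tool_rot: [-3.126, -0.22, 0.108]
force: [0.4, -0.3, -0.4]
width: -0.1
gripper_force: 0.0
```

```bash
python3 chk.py
```

```text
9.4833 [502.9 -34.6  81.6] [0.42 0.23 0.04]
rot [-3.124 -0.218  0.109] j [2.25 0.23] TCPbox [-48.6  -2.8  81.6] tip [-53.2  -3.3 102.1]
```

Emit:
move_arm:
  targets: "-1 -1 0 0 0 -2 0; -1 -1 0 0.5 0 -2 0; -1 -0.7 0 1 0 0 0; -1 -0.5 0 1 0 0 0; -1 0 0 0 0 0 0"

```text
clock: 9.9
eef_pos: [474.1, -36.4, 51.0]
tool_rot: [-3.122, -0.143, 0.113]
force: [-0.5, -0.7, -0.2]
width: 0.0
gripper_force: 0.0
```

```bash
python3 chk.py
```

```text
10.1 [477.3 -37.8  52.9] [-0.05  0.04  0.07]
rot [-3.125 -0.149  0.11 ] j [2.26 0.23] TCPbox [-74.4  -3.5  52.9] tip [-77.5  -3.9  73.7]
```

Emit:
move_arm:
  targets: "-1 1 -0.2 0 0 2 0; -1 0.8 -0.2 -0.1 0 2 0; -1 0.7 0 -0.1 0 1 0; -1 0 0 0 0 0 0"

```text
clock: 10.43
eef_pos: [509.5, -32.1, 73.9]
tool_rot: [-3.118, -0.214, 0.11]
force: [-1.8, 0.9, 0.8]
width: -0.1
gripper_force: 0.9
```

```bash
python3 chk.py
```

```text
10.6333 [508.9 -32.2  72.7] [-1.71  0.31  0.43]
rot [-3.118 -0.212  0.11 ] j [2.23 0.23] TCPbox [-42.5  -1.   72.7] tip [-46.9  -1.6  93.3]
```

```bash
cat > comp.py <<'E'
from h import *
import sys
g=lambda n,x,y,w,h,f:cv2.resize(cams.get_image(n)['color'][y:y+h,x:x+w],None,fx=f,fy=f,interpolation=cv2.INTER_CUBIC)
a=g('scene',225,150,133,200,3)[:600,:399]; b=g('wrist',80,60,400,300,1); c=g('top',260,170,133,100,3)
r=np.zeros((600,800,3),np.uint8); r[:a.shape[0],:a.shape[1]]=a; r[:300,400:]=b; r[300:600,400:799]=c[:300,:399]
cv2.imwrite('pics/'+sys.argv[1],r[:,:,::-1])
E
python3 comp.py c1.png
```

```text
(no output)
```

View pics/c1.png

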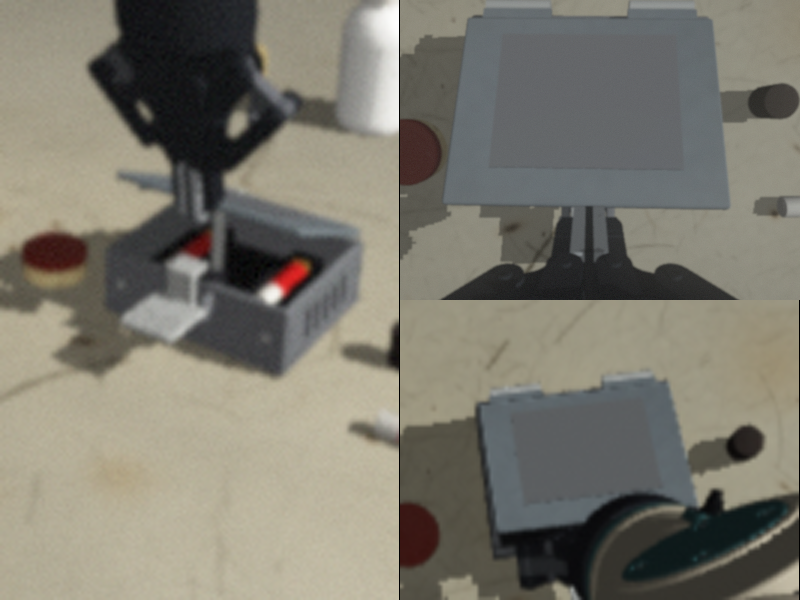

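The wrist view shows the fingertips under the lid's edge (c1 at about (590,205)). In the scene view they are below the raised lid. Now push up and forward along the arc.

Emit:
move_arm:
  targets: "-1 0.6 0 -0.6 0 0 0; -1 0.6 0 -0.6 0 1 0; -1 0.6 0 -0.6 0 1 0; -1 0.6 0 -0.6 0 1 0; -1 0.6 0 -0.5 0 1 0"

```text
clock: 11.2
eef_pos: [531.9, -30.8, 108.6]
tool_rot: [-3.118, -0.283, 0.108]
force: [-0.1, -1.0, 0.3]
width: -0.6
gripper_force: 0.0
```

```bash
python3 chk.py
```

```text
11.4 [531.2 -30.8 107.9] [-0.01  0.28  0.06]
rot [-3.118 -0.281  0.108] j [2.22 0.24] TCPbox [-20.1  -1.8 107.9] tip [-25.9  -2.4 128.1]
```

```bash
cat > lid.py <<'E'
from h import *
w=cams.get_image('wrist');c=w['color'].astype(int)
m=((c[:,:,2]-c[:,:,0]>4)&(c.sum(2)>240)).astype(np.uint8)
m=cv2.morphologyEx(cv2.morphologyEx(m,cv2.MORPH_OPEN,np.ones((5,5))),cv2.MORPH_CLOSE,np.ones((15,15)))
cs=max(cv2.findContours(m,0,1)[0],key=cv2.contourArea).reshape(-1,2)
print('area',m.sum(),'bbox',cs.min(0),cs.max(0))
for sx,yy in((-1,64),(1,-64)):
    p=cs[np.argmax(cs@np.array([sx,1]))]           # bottom-left / bottom-right corner = free edge
    o,d=ray(w,p); k=(yy-(o-O)@Y)/(d@Y); P=o+k*d-O
    x,z=P@X,P[2]; print(p,'x,z',round(x,1),round(z,1),'r',round(np.hypot(x-52,z-50)),'angle',round(np.arctan2(z-50,52-x),2))
E
python3 lid.py
```

```text
area 29184 bbox [154 128] [380 292]
[154 265] x,z -27.8 88.1 r 88 angle 0.45
[380 291] x,z -39.3 90.5 r 100 angle 0.42
```

The lid measures about 0.43 rad, so the edge slipped off the tips. Back out, go in lower, and follow the arc more slowly with the tips about 15 mm below the edge.

Emit:
move_arm:
  targets: "-1 -1.5 0 -0.3 0 -4 0; -1 -1.5 0 -0.3 0 -3.5 0; -1 -1.7 0 -0.2 0 0 0; -1 -1.6 0 -0.2 0 0 0; -1 0 0 0 0 0 0"

```text
clock: 11.87
eef_pos: [464.0, -37.7, 104.3]
tool_rot: [-3.118, -0.145, 0.11]
force: [-1.2, -0.6, -1.1]
width: 0.0
gripper_force: 0.0
```

```bash
python3 chk.py; cat > mv.py <<'E'
from h import *
import sys
# tool shift (cm) and y-turn (deg) from here to TCPbox x,z with y=0, pitch -th
x,z,th=map(float,sys.argv[1:4]); print(shift(box(x,0,z)), np.degrees(th+read_state()['tool_rot'][1]).round(1))
E
python3 mv.py -78 53 .15
```

```text
12.0667 [468.9 -37.9 105.2] [ 0.61 -0.17  0.26]
rot [-3.119 -0.151  0.111] j [2.25 0.38] TCPbox [-82.7  -2.8 105.2] tip [-85.9  -3.3 125.9]
[-0.31 -0.16  5.23] -0.1
```

Emit:
move_arm:
  targets: "-1 -0.1 -0.1 1.3 0 -1 0; -1 -0.1 -0.1 1.3 0 0 0; -1 -0.1 0 1.3 0 0 0; -1 0 0 1.3 0 0 0; -1 0 0 0 0 0 0"

```text
clock: 12.48
eef_pos: [471.8, -33.9, 51.6]
tool_rot: [-3.118, -0.131, 0.112]
force: [0.0, -0.3, -0.4]
width: 0.0
gripper_force: 0.0
```

```bash
python3 chk.py;python3 mv.py -54 54 .14; python3 mv.py -46 62 .15;python3 lid.py
```

```text
12.6833 [472.2 -34.5  53.7] [ 0.41 -0.08 -0.19]
rot [-3.119 -0.133  0.111] j [2.26 0.26] TCPbox [-79.2   0.2  53.7] tip [-82.   -0.3  74.5]
[2.5  0.06 0.31] 0.4
[ 3.4   0.06 -0.38] 0.9
area 49916 bbox [102   0] [437 199]
[102 193] x,z -39.3 93.6 r 101 angle 0.45
[436 198] x,z -38.9 92.2 r 100 angle 0.43
```

Emit:
move_arm:
  targets: "-1 0.8 0 0.1 0 0 0; -1 0.8 0 0.1 0 0 0; -1 0.8 0 0.1 0 0 0; -1 0 0 0 0 0 0"

```text
clock: 13.07
eef_pos: [498.7, -31.1, 53.9]
tool_rot: [-3.12, -0.136, 0.114]
force: [0.4, 0.2, -0.2]
width: -0.3
gripper_force: 0.0
```

```bash
python3 chk.py;python3 mv.py -47 55 .16; python3 lid.py
```

```text
13.2667 [495.2 -31.4  53.3] [ 0.07 -0.13 -0.38]
rot [-3.119 -0.132  0.112] j [2.2  0.32] TCPbox [-55.9   1.1  53.3] tip [-58.7   0.6  74.2]
[ 0.9   0.12 -0.05] 1.6
area 70105 bbox [108  21] [433 259]
[108 252] x,z -39.6 93.9 r 102 angle 0.45
[432 258] x,z -39.5 91.9 r 101 angle 0.43
```

Emit:
move_arm:
  targets: "-1 0.7 0.1 0 0 3 0; -1 0.7 0 0.1 0 0 0; -1 0.4 0 0.1 0 0 0; -1 0 0 0 0 0 0"

```text
clock: 13.65
eef_pos: [512.9, -30.6, 55.5]
tool_rot: [-3.116, -0.178, 0.108]
force: [-4.7, 0.3, 1.1]
width: -0.6
gripper_force: 2.0
```

```bash
python3 chk.py; python3 lid.py
```

```text
13.85 [512.9 -30.6  55.5] [-5.01  0.04  1.32]
rot [-3.117 -0.179  0.109] j [2.2  0.27] TCPbox [-38.2   0.2  55.5] tip [-42.   -0.4  76.2]
area 43932 bbox [114  50] [430 276]
[114 272] x,z -34.1 90.3 r 95 angle 0.44
[430 274] x,z -29.7 96.7 r 94 angle 0.52
```

Emit:
move_arm:
  targets: "-1 0.3 0 -0.5 0 0 0; -1 0.3 0 -0.5 0 0 0; -1 0.3 0 -0.5 0 1 0; -1 0 0 0 0 0 0"

```text
clock: 14.23
eef_pos: [521.9, -30.9, 73.3]
tool_rot: [-3.119, -0.202, 0.109]
force: [-0.6, -0.2, -0.2]
width: 0.3
gripper_force: 0.2
```

```bash
python3 chk.py; python3 lid.py
```

```text
14.4333 [521.  -30.6  72.4] [-0.29 -0.34 -0.36]
rot [-3.118 -0.199  0.109] j [2.19 0.29] TCPbox [-30.2  -0.6  72.4] tip [-34.4  -1.2  92.9]
area 28839 bbox [114  76] [425 273]
[114 267] x,z -25.2 105.3 r 95 angle 0.62
[424 270] x,z -22.2 109.8 r 95 angle 0.68
```

Emit:
move_arm:
  targets: "-1 0.6 0 -0.4 0 0 0; -1 0.6 0 -0.4 0 0 0; -1 0.6 0 -0.4 0 1 0; -1 0 0 0 0 0 0"

```text
clock: 14.82
eef_pos: [537.1, -29.0, 88.3]
tool_rot: [-3.118, -0.219, 0.11]
force: [-0.5, 0.5, -0.4]
width: 0.0
gripper_force: 0.1
```

```bash
python3 chk.py; python3 lid.py
```

```text
15.0167 [535.7 -28.9  87.5] [-0.36 -0.06 -0.44]
rot [-3.117 -0.216  0.109] j [2.16 0.33] TCPbox [-15.4  -0.4  87.5] tip [-19.9  -1.  108. ]
area 29082 bbox [113 111] [426 274]
[113 269] x,z -11.4 122.0 r 96 angle 0.85
[425 272] x,z -8.6 125.6 r 97 angle 0.9
```

Emit:
move_arm:
  targets: "-1 0.8 0 -0.3 0 0 0; -1 0.8 0 -0.3 0 1 0; -1 0.8 0 -0.2 0 1 0; -1 0.6 0 -0.1 0 0 0; -1 0 0 0 0 0 0"

```text
clock: 15.48
eef_pos: [564.8, -26.2, 104.0]
tool_rot: [-3.118, -0.254, 0.109]
force: [0.2, -0.9, 0.5]
width: -0.1
gripper_force: 0.1
```

```bash
python3 chk.py; python3 lid.py
```

```text
15.6833 [562.9 -26.2 103.1] [-0.05 -0.27  0.55]
rot [-3.118 -0.251  0.109] j [2.11 0.36] TCPbox [ 11.9  -0.4 103.1] tip [  6.7  -1.  123.4]
area 16635 bbox [110 163] [427 280]
[111 274] x,z 13.2 139.6 r 98 angle 1.16
[426 276] x,z 16.1 142.5 r 99 angle 1.2
```

Emit:
move_arm:
  targets: "-1 0.8 0 -0.1 0 0 0; -1 0.8 0 0 0 0 0; -1 0.8 0 0 0 0 0; -1 0.8 0 0 0 0 0; -1 0 0 0 0 0 0"

```text
clock: 16.15
eef_pos: [596.6, -22.4, 112.9]
tool_rot: [-3.119, -0.255, 0.111]
force: [0.0, -0.9, 0.1]
width: 0.0
gripper_force: 0.0
```

```bash
python3 chk.py; python3 lid.py
```

```text
16.35 [593.3 -22.7 112. ] [ 0.03  0.31 -0.25]
rot [-3.117 -0.251  0.109] j [2.03 0.44] TCPbox [4.25e+01 1.00e-01 1.12e+02] tip [ 37.3  -0.5 132.3]
area 3517 bbox [108 250] [429 262]
[108 258] x,z 51.3 151.8 r 102 angle 1.56
[428 261] x,z 52.8 151.4 r 101 angle 1.58
```

Lid is about upright (1.57). A little more push.

Emit:
move_arm:
  targets: "-1 0.7 0 0.1 0 0 0; -1 0.7 0 0.1 0 0 0; -1 0.6 0 0.1 0 0 0; -1 0 0 0 0 0 0; -1 0 0 0 0 0 0"

```text
clock: 16.82
eef_pos: [614.3, -20.4, 114.2]
tool_rot: [-3.118, -0.252, 0.11]
force: [0.2, -0.2, -0.0]
width: -0.1
gripper_force: 0.0
```

```bash
python3 chk.py; python3 lid.py
```

```text
17.0167 [613.4 -20.6 114.2] [-0.01 -0.02  0.08]
rot [-3.117 -0.251  0.109] j [1.98 0.48] TCPbox [ 62.7   0.2 114.2] tip [ 57.5  -0.3 134.5]
area 3394 bbox [117 179] [421 215]
[117 186] x,z 100.3 144.9 r 107 angle 2.04
[420 187] x,z 102.0 141.3 r 104 angle 2.07
```

The lid lies back. Retract up and back.

Emit:
move_arm:
  targets: "-1 -1 0 -2 0 0 0; -1 -2 0 -3 0 0 0; -1 -3 0 -3 0 0 0; -1 -3 0 -3 0 0 0; -1 -3 0 -2 0 0 0"

```text
clock: 17.48
eef_pos: [466.4, -40.3, 210.8]
tool_rot: [-3.117, -0.253, 0.108]
force: [-0.1, -1.1, 0.9]
width: -0.1
gripper_force: 0.0
```

Emit:
move_arm:
  targets: "-1 -2 3 0 0 0 0; -1 -2 3 0 0 0 0; -1 0 3 0 0 0 0; -1 0 3 0 0 0 0; -1 0 0 0 0 0 0"

```text
clock: 17.9
eef_pos: [443.7, -170.5, 197.9]
tool_rot: [-3.124, -0.255, 0.101]
force: [0.4, -0.2, 0.2]
width: -0.2
gripper_force: 0.0
```

```bash
python3 chk.py; python3 - <<'E'
from h import *
for n in('top','scene'):
    im=cams.get_image(n);c=im['color'].astype(int)
    red=((c[:,:,0]>130)&(c[:,:,1]<70)&(c[:,:,2]<70)).astype(np.uint8)
    k,l,st,ce=cv2.connectedComponentsWithStats(red)
    print(n,[(ce[i].round(1),st[i,4],onz(im,ce[i],28).round()[:2]) for i in range(1,k) if st[i,4]>8])
    print('expect cells',proj(im,[box(0,32,28),box(0,-32,28)]).round(), 'tabFL,FR',proj(im,[box(-104,18,40),box(-104,-18,40)]).round(1))
    # bright tab plate: lowest extents
    u=((c.min(2)>135)&(np.ptp(c,axis=2)<25)).astype(np.uint8); k,l,st,ce=cv2.connectedComponentsWithStats(u)
    p=proj(im,[box(-90,0,40)])[0]
    i=min((i for i in range(1,k) if st[i,4]>40),key=lambda i:np.linalg.norm(ce[i]-p)); print('plate',st[i],ce[i],p)
E
```

```text
18.1 [ 442.5 -162.1  196.5] [-0.02  0.48 -0.18]
rot [-3.116 -0.251  0.109] j [2.22 0.56] TCPbox [-121.2 -123.8  196.5] tip [-126.4 -124.4  216.9]
top [(array([336.2, 216.4]), np.int32(53), array([575., -62.])), (array([304.1, 220.9]), np.int32(59), array([567.,   4.])), (array([526.4, 217.2]), np.int32(18), array([ 568., -449.])), (array([402.1, 247.6]), np.int32(76), array([ 510., -193.]))]
expect cells [[304. 230.]
 [335. 227.]] tabFL,FR [[317.5 280.5]
 [335.6 278.5]]
plate [317 245  20  30 372] [326.37365591 260.97311828] [325.64251551 272.42695964]
scene [(array([101.2,   8.6]), np.int32(23), array([5085., 8165.])), (array([100.8,  52.9]), np.int32(33), array([1679., 2538.])), (array([89.7, 86.6]), np.int32(9), array([1025., 1548.])), (array([91.2, 94.9]), np.int32(20), array([ 937., 1384.])), (array([117.6, 102.3]), np.int32(19), array([ 939., 1188.])), (array([108.3, 106.7]), np.int32(10), array([ 873., 1149.])), (array([ 92.4, 116.7]), np.int32(84), array([ 753., 1058.])), (array([ 11.8, 115.6]), np.int32(35), array([ 566., 1274.])), (array([ 73.4, 118.1]), np.int32(11), array([ 697., 1089.])), (array([294. , 230.1]), np.int32(42), array([572.,   8.])), (array([239.4, 229.4]), np.int32(13), array([503.,  91.])), (array([248.3, 236.2]), np.int32(22), array([495.,  59.])), (array([324.1, 240.3]), np.int32(52), array([579., -60.])), (array([368.3, 295.6]), np.int32(102), array([ 483., -207.])), (array([526.6, 344.7]), np.int32(192), array([ 530., -425.]))]
expect cells [[287. 235.]
 [316. 245.]] tabFL,FR [[262.5 256. ]
 [279.8 262.8]]
plate [269 234  29  28 331] [284.61329305 250.17522659] [275.54522186 255.76203033]
```

```bash
python3 - <<'E'
from h import *
for n in('top','scene'):
    a=cv2.imread(f'pics/{n}0.png'); im=cams.get_image(n); b=im['color'][:,:,::-1]
    x,y=(316,256) if n=='top' else (258,244)
    T=a[y:y+26,x:x+22]; r=cv2.matchTemplate(b[y-20:y+46,x-20:x+42].copy(),T,cv2.TM_CCOEFF_NORMED)
    _,v,_,p=cv2.minMaxLoc(r); d=np.array(p)-20; c=np.array([x+10,y+13])
    print(n,v,d,(onz(im,c+d,40)-onz(im,c,40)).round(1))
    for nm,(px,py,w,h) in {'top':{'tin':(250,236,24,24),'cap':(367,209,16,16),'cell':(378,242,34,14)},'scene':{'tin':(230,226,26,24),'cap':(352,255,18,20),'cell':(344,286,38,18)}}[n].items():
        r=cv2.matchTemplate(b[py-10:py+h+10,px-10:px+w+10].copy(),a[py:py+h,px:px+w],cv2.TM_CCOEFF_NORMED);_,v,_,p=cv2.minMaxLoc(r);print(' ',nm,round(v,2),np.array(p)-10)
E
```

```text
top 0.7865340709686279 [ 0 -6] [11.9 -0.4  0. ]
  tin 0.92 [0 0]
  cap 1.0 [0 0]
  cell 1.0 [0 0]
scene 0.9805154204368591 [ 4 -2] [ 9.5 -1.1  0. ]
  tin 0.84 [ 0 -1]
  cap 1.0 [0 0]
  cell 1.0 [0 0]
```

The box slid about 10 mm (limit 30). The neighbouring things haven't moved, the tab is back at rest, the lid is on its stop and the hand is clear. Handing in.

```bash
python3 -c "
from h import *
print(order.finish_job())"
```

```text
the job is handed in; nothing more can be done
None
```

The job is handed in: the tab was pressed, the lid sprang up, and I pushed it over to about 1.95 rad, where it lies against its stop; the tab is back at rest, the cells are in the box, the box slid about 10 mm (limit 30 mm), the things beside it did not move, and the hand is clear.

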